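# Swap the jar hemmed in at the middle of the condiment caddy

### The job

A pill bottle has been put into the narrow condiment caddy by mistake, wedged between the pepper mill and the tall bottle, in the place where the spice jar belongs. Stand the mill and the tall bottle aside on the chopping board, put the pill bottle into the empty compartment of the key tray and the spice jar into the middle of the caddy, then put the mill and the tall bottle back at the ends of the caddy they came from. Everything must end standing upright, and nothing may be knocked over.

Things in the scene. Friction and masses are not known exactly. Their poses are not given: they have to be found in the camera images.
- pepper_mill: Turned brown wooden pepper mill, small metal knob on top, 170 mm high, loose, up to 0.25 kg. Origin: centre of underside, z up. Foot 58 mm wide; grip the round head (48 mm wide, 123 to 159 mm above the origin); knob (12 mm) ends at 170 mm. Starts at one end of the caddy (either end).
- tall_bottle: Slim purple bottle with a pink cap, 206 mm high, loose, up to 0.42 kg. Origin: centre of underside, z up. Body 58 mm wide; grip the upright cylindrical cap (36 mm wide, 179 to 206 mm above the origin). Starts at the other end of the caddy.
- pill_jar: Amber pill bottle with a white ribbed cap, 86 mm high, loose, about 0.09 kg. Origin: centre of underside, z up. Body 47 mm wide up to 70 mm, cap 40 mm. Starts in the middle of the caddy, its top 8 mm below the rim, only about 10 mm from the mill and from the tall bottle.
- spice: Glass spice jar with a black cap, a plain cylinder 42 mm wide and 90 mm high, loose, about 0.11 kg. Origin: centre of underside, z up. Starts alone on the worktop, farther from the robot than the caddy.
- caddy: Narrow open wooden caddy, slatted sides, steel end handles (reach 20 mm out); fixed. Origin: centre of underside; y along it, z up. Inside x -37..37, y -102..102 mm, no dividers; floor at 6 mm, rim at 100 mm; walls 6 to 8 mm. Tall things stand at y = +62 and -62 mm (either way round), pill bottle at y = 0. With both out, grip what is in the middle with the fingers closing along y.
- chopping_board: Flat brown chopping board on the worktop, 140 mm (x) by 240 mm (y), 16 mm thick, a small round hanging mark near its +y end; fixed. Origin: centre of underside; top at 16 mm. Empty at the start; the two tall things are set aside here, e.g. at y = +55 and -55 mm. It may lie on either side of the caddy.
- key_tray: Low dark wooden tray, 124 mm (x) by 216 mm (y), rim at 26 mm, walls 6 mm; fixed. Origin: centre of underside. A divider (23 mm high) at y = -12 mm; the larger compartment (+y) holds a bunch of keys that stays; the smaller (x -56..56, y -102..-14 mm, centre y = -58 mm, floor at 6 mm) is empty. It may lie on either side of the caddy.
Not all that is in view belongs to the job. What is shaped like the tall_bottle but green is not meant.

How it is judged (in metres and radians):
On the way, in this order (a step that is already met when the one before it is completed fails the run):
1. the pepper mill and the tall bottle both stand upright on the chopping board (x of pepper_mill in the frame of chopping_board between -0.07 and 0.07 m and y of pepper_mill in the frame of chopping_board between -0.12 and 0.12 m and z of pepper_mill in the frame of chopping_board between 0.01 and 0.025 m and angle between each of pepper_mill, tall_bottle's own z axis and vertical below 0.12 rad and x of tall_bottle in the frame of chopping_board between -0.07 and 0.07 m and y of tall_bottle in the frame of chopping_board between -0.12 and 0.12 m and z of tall_bottle in the frame of chopping_board between 0.01 and 0.025 m), for 0.2 s.
2. the pill bottle stands in the empty compartment of the key tray (x of pill_jar in the frame of key_tray between -0.05 and 0.05 m and y of pill_jar in the frame of key_tray between -0.1 and -0.02 m and z of pill_jar in the frame of key_tray between 0 and 0.016 m and angle between pill_jar's own z axis and vertical below 0.12 rad), for 0.2 s.
3. the spice jar stands in the middle of the caddy (x of spice in the frame of caddy between -0.025 and 0.025 m and y of spice in the frame of caddy between -0.025 and 0.025 m and z of spice in the frame of caddy between 0 and 0.016 m and angle between spice's own z axis and vertical below 0.12 rad), for 0.2 s.
At the end, for the whole second after the job is handed in: Mill and tall bottle upright on the caddy floor, each within 25 mm of its starting spot; spice jar upright on the caddy floor within 25 mm of its middle; pill bottle upright on the floor of the key tray's smaller compartment; all released and at rest (all of step 2 and all of step 3 and distance of each of pepper_mill, tall_bottle from where it was at the start of the episode below 0.025 m and angle between each of pepper_mill, tall_bottle's own z axis and vertical below 0.12 rad and x of pepper_mill in the frame of caddy between -0.03 and 0.03 m and y of pepper_mill in the frame of caddy between -0.1 and 0.1 m and z of pepper_mill in the frame of caddy between 0 and 0.016 m and x of tall_bottle in the frame of caddy between -0.03 and 0.03 m and y of tall_bottle in the frame of caddy between -0.1 and 0.1 m and z of tall_bottle in the frame of caddy between 0 and 0.016 m and linear speed of each of pepper_mill, tall_bottle, pill_jar, spice below 0.02 m/s and contact force between each of pepper_mill, tall_bottle, pill_jar, spice and the fingers below 0.05 N); the robot touches nothing.
It fails at once if one of the four things is knocked over (tilted more than 45 degrees) (angle between any of pepper_mill, tall_bottle, pill_jar, spice's own z axis and vertical above 0.8 rad).
It also fails if it takes over 115 s, if anything falls off the work surface, if the arm or the gripper's body presses on something with over 40 N, if the wrist force passes 120 N, or if a joint passes its speed limit or range.

### The arm

A 7-joint arm with a two-finger parallel gripper is mounted at the origin on a cart in front of the work surface, level with it; the furniture and walls round the work are solid. World frame = base frame: x ahead of the robot, y to its left, z up, the work surface at z = 0. Lengths are in mm, angles in rad, forces in N, time in s.
With the tool pointing down it reaches from about 400 to 750 mm from the base axis. Payload 19.5 kg.
Tool frame: the origin (TCP) lies between the finger pads; the fingertips stand 8 mm ahead of it and the grasp point (between the pads) lies 11 mm behind it; z points along the fingers, y is the line along which they close (so a half turn about z gives the same grasp; the last joint's range is limited). The gripper opens to 85 mm and grips with 20 to 120 N. Pads are 22 mm wide; open, the fingers measure 114 mm over their backs; the gripper's body (76 mm by 85 mm) begins 54 mm behind the grasp point. The pads swing forward as they close: fully open they stand 13 mm farther back than shut.
Start: joints at [1.274, 0.707, -0.028, 1.485, 0.022, 0.951, -0.075], TCP at [144.924, -556.411, 239.268] pointing down, gripper open.
Joint ranges: [-2.71, 2.71], [-0.32, 2.16], [-1.57, 1.52], [0, 2.45], [-1.46, 4.6], [0, 2.02], [-2.83, 2.83]. Speed limits (rad/s): [1.89, 1.89, 2.57, 2.57, 3.01, 3.01, 3.01].

### API

Orientations are given as a unit quaternion [x, y, z, w].
In Python, from bench import monitor, viewer, workorder gives the robot as it stands. The module is installed in compiled form; this text tells all that it offers.
- The arm moves only by the tool send_rows, never from a script. Its arguments are lists of equal length, an entry for each row: "delta_pos": the shift along the world's x, y, z in units of 25 mm (1.0 is 25 mm), a list of three; "roll": the turn about the world's z in units of 5 degrees (1.0 is 5 degrees). A call has 1 to 20 rows; each row shifts and turns the commanded pose from where the row before left it; what a row does not reach is not made up. A row lasts 1/10 s, in which the tool goes at most 50 mm and 8.59 degrees, less where a joint would pass 70% of its speed; a pose out of reach is approached as far as the arm can. A call is refused whole if a number of a shift passes 1 or a number of a turn 1, either way. A call with a gripper value outside its range is refused whole. "claw" is the opening, from -1 (shut) to 1 (fully open), set as the call begins (left out, the last holds). The fingers move at their own pace and stop on an object; "newtons" is the grip in N (left out, the last holds). Time passes only in rows, so rows that do not move let the fingers close. It gives the time, the measured TCP pose, the force, the opening and the grip force at its end, in the units of the state.
- monitor.read_state(): the state, without advancing time (a new reading comes with each control period).
- viewer.get_image(name): name is "scene" or "side" or "wrist"; returns (picture, depth): 400x640x3 uint8, red, green, blue; 400x640 float32, mm along the optical axis (not along the pixel's ray), 0 where there is no reading.
- viewer.camera_info(name): a dict with "vfov" (degrees; the focal length in pixels is half the picture's height over the tangent of half this angle, whatever the lens; pixels are square), "cx", "cy" (the principal point, pixels), "k1" (the pictures are not rectified: a ray, as slopes to the right and down, at radius r is drawn at 1 + k1 r^2 times it, then the intrinsics apply), "camera_from_world" (4x4, takes a point from world to camera coordinates). Camera axes: x right, y down, z forward; pixel columns grow to the right and rows downward; lengths in mm; the calibration is good to about 2 mm. A picture is of the moment at which its call begins: read the wrist's pose just before it. camera_info takes no time and is no camera call; for the wrist camera it gives the pose at the moment of the call.
- workorder.finish_job(): hands the job in; it is judged then, once.
Trained networks look in the newest picture that a camera, given by its name, has taken for a name from the list of things; names that differ only in an ending like _2 or _b are one class to them, and where a whole thing is asked for, a point or a joint stands for the part that bears it (a point fixed in the world has none). Each returns a list of dicts, best first, with "conf" (0 to 1); they miss things now and then, are a little off and sometimes report something else, mostly with a low value. They report only what shows in the picture. A call takes as long as a camera call. They do not tell look-alikes from the thing itself.
- viewer.masks_of(camera, name): "pixels" (400x640 bool, what is visible of it) and "extent" ([left, top, width, height] in pixels, round what is visible of it).
The state is a dict: "time": time; "joint_pos": joint angles; "joint_velocities": joint speeds; "effort": joint torques, N m; "position": TCP position; "eef_rot": TCP orientation; "contact_force": force on the tool from outside, world axes, zero at the start; "wrist_torque": the same for the moment, N m; "finger_gap": finger opening in mm; "finger_force": force on a finger pad.
Only numpy, scipy, OpenCV 4.12 (cv2) and the standard library are available. Lean on these libraries where they do the work, as an engineer would, in place of code of your own. Each camera call takes 0.05 s, during which the arm holds its last target. There are 200 camera calls.

## Working session

There is one attempt and no reset: what is moved stays moved. The work goes in short steps, Python scripts to look and compute and a tool call to move; the robot and the scene stay as the last step left them, time stands still between calls to the robot, and variables do not carry over. Pictures are saved under pics/ and viewed, at most 14 in all, crops included, and the job is handed in when it is done.

Besides the shell and the picture viewer there is one more tool, called after ">>>" as name(argument=value, ...) on one line, values as JSON. send_rows: Moves the arm, as the interface text tells. Its arguments: {"type":"object","properties":{"delta_pos":{"type":"array"},"roll":{"type":"array"},"claw":{"type":"number"},"newtons":{"type":"number"}},"required":["delta_pos","roll"]}

```bash
mkdir -p pics; cat > h.py <<'E'
import numpy as np, cv2
from bench import monitor, viewer, workorder
def cloud(name,depth,ci=None):
    ci=ci or viewer.camera_info(name)
    f=200/np.tan(np.radians(ci["vfov"])/2)
    K=np.array([[f,0,ci["cx"]],[0,f,ci["cy"]],[0,0,1.]])
    v,u=np.mgrid[0:400,0:640].astype(np.float64)
    p=cv2.undistortPoints(np.stack([u,v],-1).reshape(-1,1,2),K,np.array([ci["k1"],0,0,0.])).reshape(400,640,2)
    P=np.dstack([p*depth[...,None],depth,np.ones_like(depth)])
    W=P@np.linalg.inv(np.array(ci["camera_from_world"])).T
    W=W[...,:3]; W[depth<=0]=np.nan
    return W
def save(n,img): cv2.imwrite("pics/"+n+".png",img[...,::-1])
E
python3 - <<'E'
from h import *
for c in ("scene","side"):
    img,d=viewer.get_image(c); save(c+"0",img)
    W=cloud(c,d); np.save(c+"W.npy",W); 
    for n in "pepper_mill tall_bottle pill_jar spice caddy chopping_board key_tray".split():
        for m in viewer.masks_of(c,n)[:3]:
            Q=W[m["pixels"]]; Q=Q[~np.isnan(Q[:,0])]
            print(c,n,round(m["conf"],2),m["extent"],"lo",np.percentile(Q,3,axis=0).round(),"hi",np.percentile(Q,97,axis=0).round(),len(Q)) if len(Q) else print(c,n,m["conf"],m["extent"])
s=monitor.read_state();print(s["time"],s["position"],s["eef_rot"],s["finger_gap"])
E
```

```text
scene pepper_mill 0.63 [381.7, 138.5, 33.0, 62.6] lo [ 432. -173.   55.] hi [ 460. -131.  165.] 1444
scene tall_bottle 0.93 [233.6, 46.2, 33.4, 96.9] lo [ 359. -510.   12.] hi [ 396. -467.  206.] 2350
scene tall_bottle 0.78 [313.4, 139.3, 36.8, 84.9] lo [ 525. -251.   73.] hi [ 566. -202.  212.] 2553
scene pill_jar 0.93 [355.3, 179.3, 24.0, 29.7] lo [ 473. -206.   54.] hi [ 510. -168.   93.] 581
scene spice 0.67 [231.4, 196.0, 31.1, 47.5] lo [ 593. -371.    7.] hi [ 626. -337.   91.] 1078
scene caddy 0.63 [290.7, 161.2, 143.4, 97.4] lo [ 410. -277.    5.] hi [598. -97. 100.] 6283
scene chopping_board 0.97 [265.0, 126.3, 115.6, 82.7] lo [ 274. -403.   12.] hi [ 504. -226.   18.] 3344
scene key_tray 0.91 [317.9, 230.8, 153.6, 109.5] lo [ 500. -188.    4.] hi [694.   3.  27.] 10091
side pepper_mill 0.97 [326.0, 171.3, 26.4, 58.7] lo [ 414. -159.   79.] hi [ 457. -131.  170.] 1231
side tall_bottle 0.96 [375.3, 81.9, 29.6, 87.9] lo [ 340. -574.    4.] hi [ 393. -467.  209.] 1826
side tall_bottle 0.58 [280.1, 120.2, 31.4, 83.7] lo [ 509. -237.   76.] hi [ 559. -203.  215.] 1869
side pill_jar 0.8 [301.8, 189.1, 25.7, 31.9] lo [ 466. -223.   58.] hi [ 508. -169.   96.] 438
side spice 0.65 [271.0, 151.3, 9.4, 19.7] lo [ 605. -486.    3.] hi [ 675. -338.   93.] 142
side caddy 0.86 [262.9, 171.3, 109.5, 84.1] lo [ 380. -248.    9.] hi [592. -96. 102.] 4436
side chopping_board 0.74 [352.4, 170.7, 85.7, 79.3] lo [ 267. -390.   11.] hi [ 428. -185.   20.] 3201
side chopping_board 0.27 [198.0, 210.6, 110.9, 101.9] lo [ 493. -191.    5.] hi [691.  12.  28.] 6259
side key_tray 0.6 [199.3, 210.6, 109.6, 101.6] lo [ 493. -190.    5.] hi [691.  12.  28.] 6230
0.8 [ 144.89867781 -556.41554618  239.25652845] [ 9.91901029e-01  1.27013169e-01 -1.67603368e-05 -6.32297599e-05] 85.35188992927931
```

View pictures.

```bash
python3 - <<'E'
import cv2,numpy as np
a=cv2.imread("pics/scene0.png")[30:350,200:500]; cv2.imwrite("pics/c1.png",cv2.resize(a,None,fx=1.8,fy=1.8,interpolation=cv2.INTER_CUBIC))
from h import *
W=np.load("sceneW.npy");S=np.load("sideW.npy")
A=np.vstack([W.reshape(-1,3),S.reshape(-1,3)]);A=A[~np.isnan(A[:,0])]
def box(lo,hi):return A[((A>lo)&(A<hi)).all(1)]
def circ(P,r):
    from scipy.optimize import least_squares
    f=least_squares(lambda c:np.hypot(P[:,0]-c[0],P[:,1]-c[1])-r,P[:,:2].mean(0)+[0,0],loss="soft_l1",f_scale=1.5);return f.x.round(1),round(np.abs(f.fun).mean(),2),len(P)
# per camera circle fits (side surface)
for nm,C in (("scene",W),("side",S)):
    B=C.reshape(-1,3);B=B[~np.isnan(B[:,0])]
    g=lambda lo,hi:B[((B>lo)&(B<hi)).all(1)]
    print(nm,"mill",circ(g([400,-190,130],[490,-100,154]),24),"bottlecap",circ(g([500,-270,185],[600,-170,203]),18),"body",circ(g([500,-280,110],[600,-170,150]),29))
    print("pill",circ(g([455,-230,75],[525,-150,90]),20),"spice",circ(g([570,-390,15],[650,-315,80]),21),"green",circ(g([340,-520,20],[420,-440,140]),29))
    for n,lo,hi in (("pillTop",[455,-230,88],[525,-150,99]),("spiceTop",[570,-390,87],[650,-315,97]),("bottleTop",[500,-270,204],[600,-170,215]),("millknob",[400,-190,162],[490,-100,176])):
        Q=g(lo,hi);print(n,((Q.min(0)+Q.max(0))/2).round(1) if len(Q) else None,len(Q), Q[:,2].mean() if len(Q) else 0)
# rect objects
for n,m,C in (("board",None,(12,20)),):
    for X in (W,S):
        Q=X.reshape(-1,3);Q=Q[(Q[:,2]>12)&(Q[:,2]<20)&(Q[:,0]>240)&(Q[:,0]<540)&(Q[:,1]<-210)&(Q[:,1]>-430)]
        print(n,cv2.minAreaRect(Q[:,:2].astype(np.float32)))
for X in (W,S):
    Q=X.reshape(-1,3);Q=Q[(Q[:,2]>23)&(Q[:,2]<29)&(Q[:,0]>480)&(Q[:,0]<720)&(Q[:,1]<40)&(Q[:,1]>-215)]
    print("tray",cv2.minAreaRect(Q[:,:2].astype(np.float32)))
    Q=X.reshape(-1,3);Q=Q[(Q[:,2]>97)&(Q[:,2]<103)&(Q[:,0]>380)&(Q[:,0]<620)&(Q[:,1]<-80)&(Q[:,1]>-300)]
    print("caddy",cv2.minAreaRect(Q[:,:2].astype(np.float32)))
E
```

```text
scene mill (array([ 435.9, -152.8]), np.float64(1.03), 340) bottlecap (array([ 537. , -229.4]), np.float64(0.72), 236) body (array([ 536.1, -230.3]), np.float64(0.61), 598)
pill (array([ 488.3, -186.8]), np.float64(10.73), 330) spice (array([ 605.2, -358.1]), np.float64(0.62), 584) green (array([ 366.4, -496. ]), np.float64(1.03), 1286)
pillTop [ 489.3 -187.5   93.5] 470 91.93429434960522
spiceTop [ 606.3 -357.1   90.3] 341 89.49274492034762
bottleTop [ 537.4 -228.9  209. ] 384 210.83662240981826
millknob [ 439.4 -152.6  169. ] 178 165.6137597385743
side mill (array([ 436.4, -155.2]), np.float64(0.95), 327) bottlecap (array([ 536.9, -231. ]), np.float64(0.79), 170) body (array([ 537. , -232.9]), np.float64(0.75), 505)
pill (array([ 497.5, -188.5]), np.float64(10.19), 228) spice (array([ 605. , -360.3]), np.float64(0.86), 84) green (array([ 366.6, -497.8]), np.float64(1.09), 971)
pillTop [ 496.7 -190.1   93.6] 335 93.44753051285836
spiceTop [ 614.5 -354.2   91. ] 46 91.74708073186756
bottleTop [ 535.7 -230.7  209.5] 164 211.25123271347272
millknob [ 436.5 -151.4  169. ] 182 166.13549728172947
board ((396.544189453125, -281.2279968261719), (187.0084686279297, 238.88613891601562), 50.894935607910156)
board ((378.8756103515625, -300.84613037109375), (137.5556640625, 239.5032958984375), 51.44020462036133)
tray ((579.3946533203125, -108.69985961914062), (170.63018798828125, 216.4736785888672), 44.9466667175293)
caddy ((488.93017578125, -189.13209533691406), (88.05645751953125, 221.27566528320312), 52.74781036376953)
tray ((578.810546875, -110.048828125), (169.3626708984375, 219.1359405517578), 45.01005935668945)
caddy ((488.7091064453125, -190.7134246826172), (87.0992431640625, 222.1294708251953), 52.836708068847656)
```

View pics/c1.png

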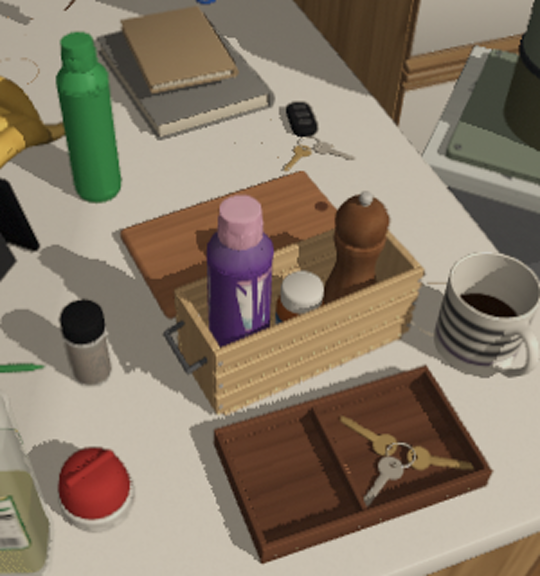

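View pics/side0.png

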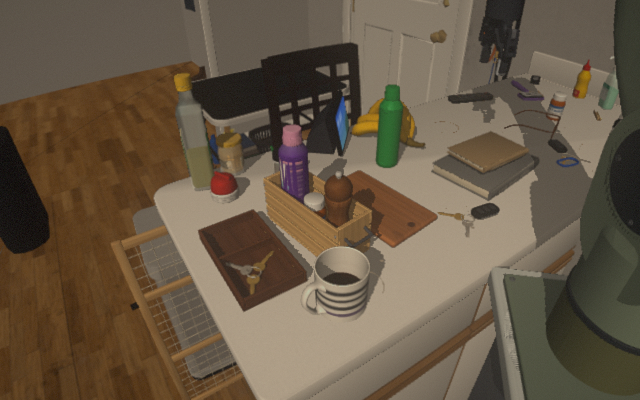

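The scene crop shows two bottle-shaped candidates: a green one at scene pixel (250,95) and a purple one with a pink cap at (331,180), standing in the caddy. Purple with a pink cap fits the description, and the enlarged crop confirms it. The pepper mill is at the near end (436,-154), the pill bottle is between them, and the spice jar is at (605,-359). The board lies behind the caddy and the tray in front, with the empty compartment at the far end.

The caddy axis is at about -37.3°. I'm turning the tool +38° so the fingers close along it, and going above the mill.

>>> send_rows(delta_pos=[[0.58, 0.805, 0.08], [0.58, 0.805, 0.08], [0.58, 0.805, 0.08], [0.58, 0.805, 0.08], [0.58, 0.805, 0.08], [0.58, 0.805, 0.08], [0.58, 0.805, 0.08], [0.58, 0.805, 0.08], [0.58, 0.805, 0.08], [0.58, 0.805, 0.08], [0.58, 0.805, 0.08], [0.58, 0.805, 0.08], [0.58, 0.805, 0.08], [0.58, 0.805, 0.08], [0.58, 0.805, 0.08], [0.58, 0.805, 0.08], [0.58, 0.805, 0.08], [0.58, 0.805, 0.08], [0.58, 0.805, 0.08], [0.58, 0.805, 0.08]], roll=[0.38, 0.38, 0.38, 0.38, 0.38, 0.38, 0.38, 0.38, 0.38, 0.38, 0.38, 0.38, 0.38, 0.38, 0.38, 0.38, 0.38, 0.38, 0.38, 0.38], claw=1, newtons=40)

```text
time: 2.8
position: [435.5, -153.0, 279.5]
eef_rot: [0.896, 0.444, 0.0, 0.0]
contact_force: [1.0, 0.2, 0.9]
finger_gap: 85.4
finger_force: 0.0
```

```bash
python3 - <<'E'
from h import *
W=np.load("sceneW.npy");S=np.load("sideW.npy")
for c in ("scene","side"):
    # camera-frame masks re-detected on current picture
    img,d=viewer.get_image(c); X=cloud(c,d)
    for n,z in (("key_tray",(20,32)),("chopping_board",(11,21))):
        for m in viewer.masks_of(c,n)[:1]:
            Q=X[m["pixels"]];Q=Q[(Q[:,2]>z[0])&(Q[:,2]<z[1])]
            k=cv2.minAreaRect(Q[:,:2].astype(np.float32)); print(c,n,m["conf"],k)
            c0,s0,a=k;a=np.radians(a);ax=np.array([np.cos(a),np.sin(a)])
            if n=="key_tray":
                Q=X[m["pixels"]];R=Q[:,:2]-c0
                l=R@[-np.sin(a),np.cos(a)];w=R@ax
                q=Q[(abs(w)<45)];l=l[abs(w)<45]
                for b in range(-110,111,10):
                    t=q[(l>=b)&(l<b+10),2]
                    print(b,len(t),np.percentile(t,[10,50,90]).round() if len(t) else "",end=";")
                print()
E
```

```text
scene key_tray 0.58 ((594.9556274414062, -92.80084228515625), (125.64354705810547, 217.51800537109375), 44.68832015991211)
-110 344 [ 8. 25. 27.];-100 273 [5. 6. 7.];-90 321 [5. 6. 8.];-80 317 [4. 6. 7.];-70 318 [4. 6. 8.];-60 316 [5. 6. 7.];-50 307 [5. 6. 7.];-40 312 [4. 6. 7.];-30 304 [4. 6. 8.];-20 463 [ 5. 13. 24.];-10 143 [5. 6. 9.];0 301 [5. 6. 8.];10 302 [5. 6. 9.];20 305 [ 5.  7. 11.];30 278 [ 5.  9. 11.];40 276 [ 5.  6. 11.];50 288 [ 5.  7. 11.];60 284 [ 5.  6. 10.];70 269 [5. 6. 8.];80 278 [5. 6. 8.];90 277 [4. 6. 8.];100 451 [ 7. 20. 26.];110 0 ;
scene chopping_board 0.97 ((380.8311767578125, -300.2801208496094), (138.7981719970703, 240.14414978027344), 52.09068298339844)
side key_tray 0.81 ((594.8859252929688, -94.11358642578125), (124.34226989746094, 218.21023559570312), 44.83468246459961)
-110 425 [ 8. 19. 28.];-100 142 [7. 8. 9.];-90 141 [7. 8. 9.];-80 143 [7. 8. 9.];-70 151 [6. 8. 9.];-60 152 [6. 8. 9.];-50 155 [7. 8. 9.];-40 110 [7. 8. 9.];-30 0 ;-20 261 [ 9. 19. 25.];-10 287 [ 7.  9. 21.];0 174 [ 7.  8. 10.];10 163 [ 6.  8. 11.];20 170 [ 7.  9. 12.];30 209 [ 7.  9. 13.];40 209 [ 7.  8. 13.];50 206 [ 7.  8. 12.];60 219 [ 6.  8. 12.];70 215 [6. 8. 9.];80 112 [ 7.  8. 10.];90 0 ;100 642 [ 5. 18. 28.];110 0 ;
```

>>> send_rows(delta_pos=[[0, 0, -0.72], [0.02, -0.04, -0.72], [0, 0, -0.72], [0, 0, -0.72], [0, 0, -0.72], [0, 0, -0.72], [0, 0, -0.72], [0, 0, -0.72], [0, 0, 0], [0, 0, 0]], roll=[0, 0, 0, 0, 0, 0, 0, 0, 0, 0])

```text
time: 4.1
position: [435.2, -155.4, 135.7]
eef_rot: [0.897, 0.443, -0.0, -0.0]
contact_force: [-0.7, 0.1, -0.2]
finger_gap: 85.2
finger_force: 0.0
```

>>> send_rows(delta_pos=[[0, 0, 0], [0, 0, 0], [0, 0, 0], [0, 0, 0], [0, 0, 0], [0, 0, 0], [0, 0, 0], [0, 0, 0], [0, 0, 0], [0, 0, 0]], roll=[0, 0, 0, 0, 0, 0, 0, 0, 0, 0], claw=-1, newtons=50)

```text
time: 5.1
position: [435.7, -155.1, 136.2]
eef_rot: [0.897, 0.443, 0.0, 0.0]
contact_force: [-2.8, 1.0, 19.8]
finger_gap: 46.1
finger_force: 48.1
```

>>> send_rows(delta_pos=[[0, 0, 0.3], [0, 0, 0.6], [0, 0, 0.7], [0, 0, 0.7], [0, 0, 0.7], [0, 0, 0.7], [0, 0, 0.7], [0, 0, 0.6], [0, 0, 0], [0, 0, 0]], roll=[0, 0, 0, 0, 0, 0, 0, 0, 0, 0])

```text
time: 6.1
position: [435.3, -154.9, 260.2]
eef_rot: [0.897, 0.443, 0.0, 0.0]
contact_force: [1.0, 0.5, -1.6]
finger_gap: 46.2
finger_force: 51.5
```

>>> send_rows(delta_pos=[[-0.2, -0.22, 0], [-0.4, -0.45, 0], [-0.4, -0.45, 0], [-0.4, -0.45, 0], [-0.4, -0.45, 0], [-0.4, -0.45, 0], [-0.4, -0.45, 0], [-0.4, -0.45, 0], [-0.4, -0.45, 0], [-0.34, -0.45, 0], [-0.2, -0.2, 0], [0, 0, 0], [0, 0, -0.6], [0, 0, -0.7], [0, 0, -0.7], [0, 0, -0.7], [0, 0, -0.6], [0, 0, -0.5], [0, 0, -0.2], [0, 0, 0]], roll=[0, 0, 0, 0, 0, 0, 0, 0, 0, 0, 0, 0, 0, 0, 0, 0, 0, 0, 0, 0])

```text
time: 8.1
position: [337.0, -266.2, 159.9]
eef_rot: [0.896, 0.443, -0.0, -0.001]
contact_force: [0.1, -0.6, -0.9]
finger_gap: 46.3
finger_force: 51.5
```

Lower slowly the last 13 mm.

>>> send_rows(delta_pos=[[0, 0, -0.2], [0, 0, -0.16], [0, 0, -0.1], [0, 0, -0.06], [0, 0, 0], [0, 0, 0]], roll=[0, 0, 0, 0, 0, 0])

```text
time: 8.7
position: [336.9, -266.7, 147.3]
eef_rot: [0.897, 0.443, -0.0, -0.0]
contact_force: [0.4, 0.5, -1.5]
finger_gap: 46.5
finger_force: 51.5
```

>>> send_rows(delta_pos=[[0, 0, -0.04], [0, 0, -0.03], [0, 0, 0], [0, 0, 0]], roll=[0, 0, 0, 0])

```text
time: 9.1
position: [337.0, -266.8, 146.3]
eef_rot: [0.897, 0.443, 0.0, 0.0]
contact_force: [-3.1, 2.1, 24.3]
finger_gap: 46.2
finger_force: 53.6
```

>>> send_rows(delta_pos=[[0, 0, 0], [0, 0, 0], [0, 0, 0], [0, 0, 0], [0, 0, 0], [0, 0, 0], [0, 0, 0.5], [0, 0, 0.9], [0, 0, 0.9], [0, 0, 0.9], [0, 0, 0.9], [0, 0, 0.9], [0, 0, 0.9], [0, 0, 0]], roll=[0, 0, 0, 0, 0, 0, 0, 0, 0, 0, 0, 0, 0, 0], claw=1)

```text
time: 10.5
position: [337.4, -267.0, 295.1]
eef_rot: [0.897, 0.443, 0.001, 0.002]
contact_force: [-0.5, -0.0, -0.6]
finger_gap: 85.4
finger_force: 0.0
```

>>> send_rows(delta_pos=[[0.8, 0.144, 0], [0.8, 0.144, 0], [0.8, 0.144, 0], [0.8, 0.144, 0], [0.8, 0.144, 0], [0.8, 0.144, 0], [0.8, 0.144, 0], [0.8, 0.144, 0], [0.8, 0.144, 0], [0.8, 0.144, 0], [0, 0, 0], [0, 0, -0.7], [0, 0, -0.7], [0, 0, -0.7], [0, 0, -0.7], [0, 0, -0.7], [0, 0, -0.5], [0, 0, -0.2], [0, 0, 0], [0, 0, 0]], roll=[0, 0, 0, 0, 0, 0, 0, 0, 0, 0, 0, 0, 0, 0, 0, 0, 0, 0, 0, 0])

```text
time: 12.5
position: [537.0, -230.8, 188.5]
eef_rot: [0.897, 0.443, 0.0, 0.0]
contact_force: [0.5, -0.6, 0.4]
finger_gap: 85.8
finger_force: 0.0
```

>>> send_rows(delta_pos=[[0, 0, 0], [0, 0, 0], [0, 0, 0], [0, 0, 0], [0, 0, 0], [0, 0, 0], [0, 0, 0], [0, 0, 0], [0, 0, 0], [0, 0, 0]], roll=[0, 0, 0, 0, 0, 0, 0, 0, 0, 0], claw=-1, newtons=60)

```text
time: 13.5
position: [537.0, -230.6, 188.5]
eef_rot: [0.897, 0.443, 0.0, 0.0]
contact_force: [-1.8, 1.2, 7.1]
finger_gap: 35.2
finger_force: 60.2
```

>>> send_rows(delta_pos=[[0, 0, 0.3], [0, 0, 0.6], [0, 0, 0.7], [0, 0, 0.7], [0, 0, 0.7], [0, 0, 0.7], [0, 0, 0.7], [0, 0, 0.6], [0, 0, 0], [0, 0, 0]], roll=[0, 0, 0, 0, 0, 0, 0, 0, 0, 0])

```text
time: 14.5
position: [536.8, -230.6, 312.7]
eef_rot: [0.896, 0.443, -0.0, -0.0]
contact_force: [-0.0, 0.9, -2.9]
finger_gap: 35.1
finger_force: 60.2
```

>>> send_rows(delta_pos=[[-0.2, -0.2, 0], [-0.4, -0.4, 0], [-0.4, -0.4, 0], [-0.4, -0.4, 0], [-0.4, -0.4, 0], [-0.4, -0.4, 0], [-0.4, -0.4, 0], [-0.4, -0.4, 0], [-0.4, -0.4, 0], [-0.4, -0.4, 0], [-0.4, -0.4, 0], [-0.12, -0.14, 0], [0, 0, 0], [0, 0, -0.6], [0, 0, -0.7], [0, 0, -0.7], [0, 0, -0.7], [0, 0, -0.7], [0, 0, -0.6], [0, 0, 0]], roll=[0, 0, 0, 0, 0, 0, 0, 0, 0, 0, 0, 0, 0, 0, 0, 0, 0, 0, 0, 0])

```text
time: 16.5
position: [428.9, -338.2, 211.6]
eef_rot: [0.896, 0.444, -0.0, -0.001]
contact_force: [0.4, 0.1, -1.8]
finger_gap: 35.2
finger_force: 60.2
```

>>> send_rows(delta_pos=[[0, 0, -0.2], [0, 0, -0.16], [0, 0, -0.1], [0, 0, -0.08], [0, 0, -0.03], [0, 0, 0], [0, 0, 0]], roll=[0, 0, 0, 0, 0, 0, 0])

```text
time: 17.2
position: [429.0, -339.2, 198.9]
eef_rot: [0.896, 0.443, 0.0, 0.0]
contact_force: [-0.9, -0.7, -2.7]
finger_gap: 35.4
finger_force: 60.2
```

>>> send_rows(delta_pos=[[0, 0, -0.04], [0, 0, 0], [0, 0, 0]], roll=[0, 0, 0])

```text
time: 17.5
position: [429.1, -339.3, 198.5]
eef_rot: [0.897, 0.443, 0.0, 0.0]
contact_force: [-1.9, 2.1, 9.0]
finger_gap: 35.2
finger_force: 62.2
```

Touching. Release, rise and check the scene.

>>> send_rows(delta_pos=[[0, 0, 0], [0, 0, 0], [0, 0, 0], [0, 0, 0], [0, 0, 0], [0, 0, 0], [0, 0, 0.4], [0, 0, 0.8], [0, 0, 0.8], [0, 0, 0.8], [0, 0, 0], [0, 0, 0]], roll=[0, 0, 0, 0, 0, 0, 0, 0, 0, 0, 0, 0], claw=1)

```text
time: 18.7
position: [428.9, -339.2, 268.3]
eef_rot: [0.897, 0.443, 0.0, 0.0]
contact_force: [-0.0, 0.2, 0.5]
finger_gap: 85.0
finger_force: 0.0
```

```bash
cat >> h.py <<'E'
from scipy.optimize import least_squares
def circ(P,r):
    f=least_squares(lambda c:np.hypot(P[:,0]-c[0],P[:,1]-c[1])-r,P[:,:2].mean(0),loss="soft_l1",f_scale=1.5);return f.x.round(1),round(np.abs(f.fun).mean(),2),len(P)
def look(tag,items):
    for c in ("scene","side"):
        img,d=viewer.get_image(c); save(c+tag,img); X=cloud(c,d)
        for n,r,z0,z1 in items:
            for m in viewer.masks_of(c,n)[:2]:
                Q=X[m["pixels"]];Q=Q[~np.isnan(Q[:,0])]
                T=Q[:,2].max() if len(Q) else 0
                S=Q[(Q[:,2]>z0)&(Q[:,2]<z1)]
                if len(S)>10: print(c,n,round(m["conf"],2),circ(S,r),"top",round(T))
E
python3 - <<'E'
from h import *
look("1",[("pill_jar",20,78,89),("spice",21,15,80),("pepper_mill",24,140,164),("tall_bottle",29,40,140)])
E
```

```text
scene pill_jar 0.62 (array([ 488.5, -187.1]), np.float64(0.79), 113) top 102
scene pepper_mill 0.62 (array([ 337.1, -264.8]), np.float64(1.11), 294) top 187
scene tall_bottle 0.96 (array([ 429.3, -339.5]), np.float64(0.75), 1217) top 224
scene tall_bottle 0.93 (array([ 366.4, -496. ]), np.float64(1.06), 1087) top 209
side pill_jar 0.61 (array([ 488.6, -189.3]), np.float64(0.65), 91) top 104
side spice 0.57 (array([ 605.8, -360.4]), np.float64(1.14), 194) top 103
side spice 0.15 (array([587.5, -86.1]), np.float64(65.05), 1949) top 31
side pepper_mill 0.73 (array([ 337.7, -267.2]), np.float64(1.12), 286) top 190
side tall_bottle 0.78 (array([ 429.7, -341.9]), np.float64(1.63), 1042) top 225
side tall_bottle 0.73 (array([ 366.8, -497.9]), np.float64(1.32), 717) top 211
```

View pics/scene1.png

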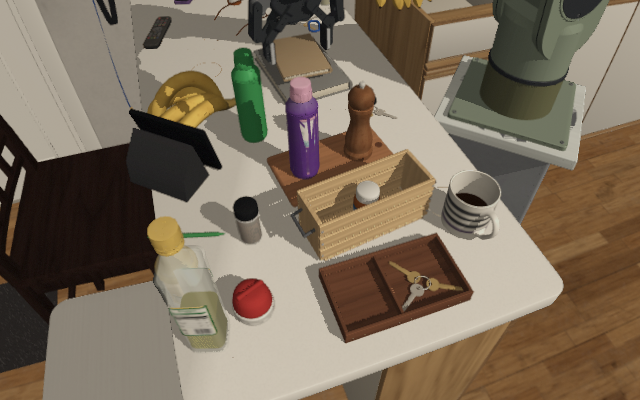

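>>> send_rows(delta_pos=[[0.24, 0.6, 0], [0.24, 0.6, 0], [0.24, 0.6, 0], [0.24, 0.6, 0], [0.24, 0.6, 0], [0.24, 0.6, 0], [0.24, 0.6, 0], [0.24, 0.6, 0], [0.24, 0.6, 0], [0.22, 0.62, 0], [0, 0, -0.9], [0, 0, -0.9], [0, 0, -0.9], [0, 0, -0.9], [0, 0, -0.9], [0, 0, 0], [0, 0, 0]], roll=[0, 0, 0, 0, 0, 0, 0, 0, 0, 0, 0, 0, 0, 0, 0, 0, 0])

```text
time: 20.9
position: [488.7, -187.9, 155.9]
eef_rot: [0.896, 0.443, 0.0, -0.0]
contact_force: [0.4, 0.1, 1.5]
finger_gap: 85.3
finger_force: 0.0
```

>>> send_rows(delta_pos=[[0, 0, -0.5], [0, 0, -0.6], [0, 0, -0.6], [0, 0, -0.6], [0, 0, -0.6], [0, 0, -0.6], [0, 0, -0.5], [0, 0, -0.3], [0, 0, 0], [0, 0, 0]], roll=[0, 0, 0, 0, 0, 0, 0, 0, 0, 0])

```text
time: 21.9
position: [488.7, -188.7, 48.3]
eef_rot: [0.896, 0.443, 0.0, 0.0]
contact_force: [0.2, -1.0, 0.2]
finger_gap: 85.4
finger_force: 0.0
```

>>> send_rows(delta_pos=[[0, 0, 0], [0, 0, 0], [0, 0, 0], [0, 0, 0], [0, 0, 0], [0, 0, 0], [0, 0, 0], [0, 0, 0], [0, 0, 0], [0, 0, 0]], roll=[0, 0, 0, 0, 0, 0, 0, 0, 0, 0], claw=-1, newtons=30)

```text
time: 22.9
position: [488.6, -188.7, 48.2]
eef_rot: [0.897, 0.443, 0.0, 0.0]
contact_force: [-1.3, 0.0, 7.2]
finger_gap: 45.4
finger_force: 29.7
```

>>> send_rows(delta_pos=[[0, 0, 0.3], [0, 0, 0.6], [0, 0, 0.7], [0, 0, 0.7], [0, 0, 0.7], [0, 0, 0.7], [0, 0, 0.7], [0, 0, 0.6], [0, 0, 0], [0, 0, 0]], roll=[0, 0, 0, 0, 0, 0, 0, 0, 0, 0])

```text
time: 23.9
position: [488.3, -188.7, 172.8]
eef_rot: [0.897, 0.443, 0.0, 0.0]
contact_force: [0.1, 0.5, -1.4]
finger_gap: 45.2
finger_force: 31.1
```

>>> send_rows(delta_pos=[[0.3, 0.1, 0], [0.6, 0.22, 0], [0.6, 0.22, 0], [0.6, 0.22, 0], [0.6, 0.22, 0], [0.6, 0.22, 0], [0.6, 0.22, 0], [0.6, 0.22, 0], [0.6, 0.22, 0], [0.6, 0.22, 0], [0.6, 0.22, 0], [-0.4, -0.14, 0], [0, 0, 0], [0, 0, -0.6], [0, 0, -0.8], [0, 0, -0.8], [0, 0, -0.8], [0, 0, -0.8], [0, 0, -0.5], [0, 0, 0]], roll=[0, 0, 0, 0, 0, 0, 0, 0, 0, 0, 0, 0, 0, 0, 0, 0, 0, 0, 0, 0])

```text
time: 25.9
position: [635.3, -134.4, 63.6]
eef_rot: [0.896, 0.443, -0.001, -0.001]
contact_force: [0.3, -0.6, -1.0]
finger_gap: 45.2
finger_force: 31.1
```

>>> send_rows(delta_pos=[[0, 0, -0.2], [0, 0, -0.16], [0, 0, -0.12], [0, 0, -0.08], [0, 0, -0.04], [0, 0, 0], [0, 0, 0]], roll=[0, 0, 0, 0, 0, 0, 0])

```text
time: 26.6
position: [636.0, -134.7, 50.4]
eef_rot: [0.896, 0.443, 0.0, 0.0]
contact_force: [0.9, 0.4, -2.1]
finger_gap: 45.3
finger_force: 31.1
```

>>> send_rows(delta_pos=[[0, 0, -0.06], [0, 0, -0.04], [0, 0, 0], [0, 0, 0]], roll=[0, 0, 0, 0])

```text
time: 27.0
position: [636.1, -134.7, 48.3]
eef_rot: [0.897, 0.443, 0.0, 0.0]
contact_force: [-2.8, 0.5, 8.6]
finger_gap: 45.5
finger_force: 31.8
```

>>> send_rows(delta_pos=[[0, 0, 0], [0, 0, 0], [0, 0, 0], [0, 0, 0], [0, 0, 0], [0, 0, 0], [0, 0, 0.5], [0, 0, 0.9], [0, 0, 0.9], [0, 0, 0.9], [0, 0, 0.9], [0, 0, 0.9], [0, 0, 0.9], [0, 0, 0], [0, 0, 0]], roll=[0, 0, 0, 0, 0, 0, 0, 0, 0, 0, 0, 0, 0, 0, 0], claw=1)

```text
time: 28.5
position: [635.9, -134.6, 196.0]
eef_rot: [0.896, 0.443, 0.0, 0.0]
contact_force: [-0.5, 0.0, -1.2]
finger_gap: 85.4
finger_force: 0.0
```

```bash
python3 - <<'E'
from h import *
A=np.vstack([np.load(f+"W.npy").reshape(-1,3) for f in ("scene","side")]);A=A[A[:,2]>30]
R=A-[605.3,-359.5,0];r=np.hypot(R[:,0],R[:,1])
for a in range(-180,180,30):
    t=np.degrees(np.arctan2(R[:,1],R[:,0])); s=(t>=a)&(t<a+30)&(r>35)&(r<260)
    if s.sum()>15: print(a,round(np.percentile(r[s],2)),round(A[s,2].max()))
look("2",[("pill_jar",23.5,32,70)])
E
```

```text
-180 244 209
-150 166 209
-120 158 126
-30 116 99
0 155 277
30 119 64
90 98 216
120 94 216
scene pill_jar 0.67 (array([ 635.8, -133.4]), np.float64(0.91), 462) top 95
scene pill_jar 0.49 (array([ 603., -360.]), np.float64(0.89), 339) top 93
side pill_jar 0.81 (array([ 637.1, -135.8]), np.float64(0.78), 390) top 96
```

>>> send_rows(delta_pos=[[-0.11, -0.82, 0], [-0.11, -0.82, 0], [-0.11, -0.82, 0], [-0.11, -0.82, 0], [-0.11, -0.82, 0], [-0.11, -0.82, 0], [-0.11, -0.82, 0], [-0.11, -0.82, 0], [-0.11, -0.82, 0], [-0.11, -0.82, 0], [-0.11, -0.8, 0], [0, 0, 0], [0, 0, 0]], roll=[0, 0, 0, 0, 0, 0, 0, 0, 0, 0, 0, 0, 0])

```text
time: 30.0
position: [605.5, -359.5, 194.6]
eef_rot: [0.897, 0.443, -0.0, -0.001]
contact_force: [-0.9, -0.1, -0.0]
finger_gap: 85.3
finger_force: 0.0
```

>>> send_rows(delta_pos=[[0, 0, -0.6], [0, 0, -0.8], [0, 0, -0.8], [0, 0, -0.8], [0, 0, -0.8], [0, 0, -0.8], [0, 0, -0.8], [0, 0, -0.44], [0, 0, -0.2], [0, 0, 0], [0, 0, 0]], roll=[0, 0, 0, 0, 0, 0, 0, 0, 0, 0, 0])

```text
time: 31.1
position: [606.1, -359.7, 45.2]
eef_rot: [0.896, 0.443, 0.0, 0.0]
contact_force: [0.0, -0.6, 0.1]
finger_gap: 85.4
finger_force: 0.0
```

>>> send_rows(delta_pos=[[0, 0, 0], [0, 0, 0], [0, 0, 0], [0, 0, 0], [0, 0, 0], [0, 0, 0], [0, 0, 0], [0, 0, 0], [0, 0, 0], [0, 0, 0]], roll=[0, 0, 0, 0, 0, 0, 0, 0, 0, 0], claw=-1, newtons=30)

```text
time: 32.1
position: [605.7, -359.7, 44.6]
eef_rot: [0.897, 0.443, 0.0, 0.0]
contact_force: [-2.1, 1.2, 5.3]
finger_gap: 40.2
finger_force: 31.5
```

>>> send_rows(delta_pos=[[0, 0, 0.3], [0, 0, 0.7], [0, 0, 0.7], [0, 0, 0.7], [0, 0, 0.7], [0, 0, 0.7], [0, 0, 0.7], [0, 0, 0.6], [0, 0, 0.1], [0, 0, 0], [0, 0, 0]], roll=[0, 0, 0, 0, 0, 0, 0, 0, 0, 0, 0])

```text
time: 33.2
position: [605.4, -359.5, 173.7]
eef_rot: [0.896, 0.443, -0.0, -0.0]
contact_force: [-0.3, -0.9, -0.9]
finger_gap: 40.5
finger_force: 31.1
```

>>> send_rows(delta_pos=[[-0.2, 0.3, 0], [-0.47, 0.68, 0], [-0.47, 0.68, 0], [-0.47, 0.68, 0], [-0.47, 0.68, 0], [-0.47, 0.68, 0], [-0.47, 0.68, 0], [-0.47, 0.68, 0], [-0.47, 0.68, 0], [-0.47, 0.68, 0], [-0.27, 0.38, 0], [0, 0, 0], [0, 0, 0]], roll=[0, 0, 0, 0, 0, 0, 0, 0, 0, 0, 0, 0, 0])

```text
time: 34.5
position: [488.4, -190.0, 174.1]
eef_rot: [0.897, 0.443, -0.0, -0.0]
contact_force: [-0.1, -0.1, -0.9]
finger_gap: 40.3
finger_force: 31.1
```

>>> send_rows(delta_pos=[[0, 0, -0.5], [0, 0, -0.7], [0, 0, -0.7], [0, 0, -0.7], [0, 0, -0.7], [0, 0, -0.6], [0, 0, -0.5], [0, 0, -0.2], [0, 0, -0.14], [0, 0, -0.1], [0, 0, -0.06], [0, 0, 0], [0, 0, 0]], roll=[0, 0, 0, 0, 0, 0, 0, 0, 0, 0, 0, 0, 0])

```text
time: 35.8
position: [488.3, -189.7, 52.0]
eef_rot: [0.897, 0.443, 0.0, 0.0]
contact_force: [-1.4, 0.4, -1.0]
finger_gap: 40.3
finger_force: 31.1
```

>>> send_rows(delta_pos=[[0, 0, -0.04], [0, 0, -0.03], [0, 0, 0], [0, 0, 0]], roll=[0, 0, 0, 0])

```text
time: 36.2
position: [488.2, -189.6, 50.3]
eef_rot: [0.896, 0.443, 0.0, 0.0]
contact_force: [-1.1, 0.9, 6.2]
finger_gap: 40.3
finger_force: 30.7
```

>>> send_rows(delta_pos=[[0, 0, 0], [0, 0, 0], [0, 0, 0], [0, 0, 0], [0, 0, 0], [0, 0, 0], [0, 0, 0.5], [0, 0, 0.9], [0, 0, 0.9], [0, 0, 0.9], [0, 0, 0.9], [0, 0, 0.9], [0, 0, 0.9], [0, 0, 0.9], [0, 0, 0.9], [0, 0, 0.9], [0, 0, 0.9], [0, 0, 0], [0, 0, 0]], roll=[0, 0, 0, 0, 0, 0, 0, 0, 0, 0, 0, 0, 0, 0, 0, 0, 0, 0, 0], claw=1)

```text
time: 38.1
position: [487.9, -189.6, 288.1]
eef_rot: [0.896, 0.443, 0.0, 0.0]
contact_force: [-0.0, 0.1, -0.3]
finger_gap: 85.6
finger_force: 0.0
```

```bash
python3 - <<'E'
from h import *
look("3",[("spice",21,60,90),("pepper_mill",24,140,164),("tall_bottle",29,40,140),("pill_jar",23.5,32,70)])
a=cv2.imread("pics/scene3.png")[60:340,200:500];cv2.imwrite("pics/c3.png",cv2.resize(a,None,fx=1.8,fy=1.8))
E
```

```text
scene tall_bottle 0.76 (array([ 366.3, -496. ]), np.float64(1.06), 1091) top 208
scene tall_bottle 0.74 (array([ 429.2, -339.6]), np.float64(1.15), 1213) top 224
scene pill_jar 0.7 (array([ 635.9, -133.5]), np.float64(0.88), 474) top 95
side spice 0.66 (array([ 489.1, -190.7]), np.float64(0.82), 145) top 101
side pepper_mill 0.97 (array([ 337.5, -267.2]), np.float64(1.1), 267) top 189
side tall_bottle 0.76 (array([ 429.7, -341.9]), np.float64(4.79), 1043) top 226
side pill_jar 0.59 (array([ 637.1, -135.8]), np.float64(0.86), 396) top 96
```

View pics/c3.png

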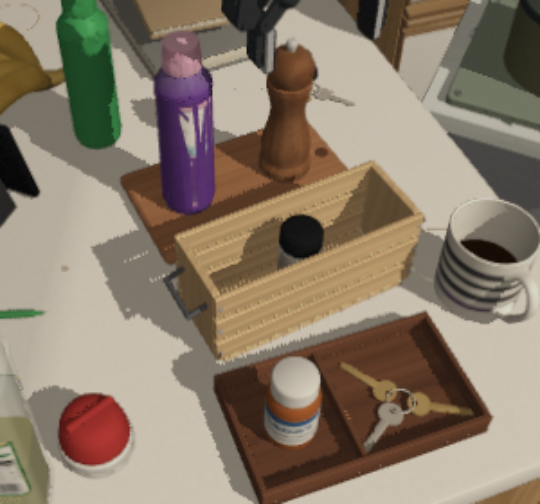

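The spice jar stands in the middle of the caddy (crop 300,240) and the pill bottle in the tray's empty compartment (293,400). The mill and the tall bottle are upright on the board. The bottle goes back next.

>>> send_rows(delta_pos=[[-0.236, -0.6, 0], [-0.236, -0.6, 0], [-0.236, -0.6, 0], [-0.236, -0.6, 0], [-0.236, -0.6, 0], [-0.236, -0.6, 0], [-0.236, -0.6, 0], [-0.236, -0.6, 0], [-0.236, -0.6, 0], [-0.236, -0.6, 0], [0, 0, 0], [0, 0, -0.6], [0, 0, -0.8], [0, 0, -0.8], [0, 0, -0.8], [0, 0, -0.4], [0, 0, -0.18], [0, 0, 0], [0, 0, 0]], roll=[0, 0, 0, 0, 0, 0, 0, 0, 0, 0, 0, 0, 0, 0, 0, 0, 0, 0, 0])

```text
time: 40.5
position: [429.4, -339.8, 198.7]
eef_rot: [0.896, 0.443, 0.0, 0.0]
contact_force: [0.3, -0.1, -0.6]
finger_gap: 85.5
finger_force: 0.0
```

>>> send_rows(delta_pos=[[0, 0, 0], [0, 0, 0], [0, 0, 0], [0, 0, 0], [0, 0, 0], [0, 0, 0], [0, 0, 0], [0, 0, 0], [0, 0, 0], [0, 0, 0]], roll=[0, 0, 0, 0, 0, 0, 0, 0, 0, 0], claw=-1, newtons=60)

```text
time: 41.5
position: [429.3, -339.7, 198.5]
eef_rot: [0.897, 0.443, 0.0, 0.0]
contact_force: [-0.6, 0.6, 7.1]
finger_gap: 35.0
finger_force: 60.1
```

>>> send_rows(delta_pos=[[0, 0, 0.3], [0, 0, 0.6], [0, 0, 0.7], [0, 0, 0.7], [0, 0, 0.7], [0, 0, 0.7], [0, 0, 0.7], [0, 0, 0.4], [0, 0, 0], [0, 0, 0]], roll=[0, 0, 0, 0, 0, 0, 0, 0, 0, 0])

```text
time: 42.5
position: [429.0, -339.6, 317.5]
eef_rot: [0.897, 0.443, -0.0, -0.0]
contact_force: [-0.2, -0.5, -2.9]
finger_gap: 35.1
finger_force: 60.1
```

>>> send_rows(delta_pos=[[0.2, 0.2, 0], [0.4, 0.4, 0], [0.4, 0.4, 0], [0.4, 0.4, 0], [0.4, 0.4, 0], [0.4, 0.4, 0], [0.4, 0.4, 0], [0.4, 0.4, 0], [0.4, 0.4, 0], [0.4, 0.4, 0], [0.4, 0.4, 0], [0.12, 0.16, 0], [0, 0, 0], [0, 0, 0]], roll=[0, 0, 0, 0, 0, 0, 0, 0, 0, 0, 0, 0, 0, 0])

```text
time: 43.9
position: [536.8, -231.1, 318.0]
eef_rot: [0.897, 0.443, -0.0, 0.0]
contact_force: [0.1, -0.4, -3.0]
finger_gap: 35.1
finger_force: 60.0
```

>>> send_rows(delta_pos=[[0, 0, -0.4], [0, 0, -0.6], [0, 0, -0.6], [0, 0, -0.6], [0, 0, -0.6], [0, 0, -0.6], [0, 0, -0.6], [0, 0, -0.5], [0, 0, -0.3], [0, 0, -0.16], [0, 0, -0.1], [0, 0, 0], [0, 0, 0]], roll=[0, 0, 0, 0, 0, 0, 0, 0, 0, 0, 0, 0, 0])

```text
time: 45.2
position: [537.3, -230.7, 191.9]
eef_rot: [0.897, 0.443, 0.0, 0.0]
contact_force: [-0.3, -1.0, -3.2]
finger_gap: 34.9
finger_force: 60.0
```

>>> send_rows(delta_pos=[[0, 0, -0.08], [0, 0, -0.05], [0, 0, -0.03], [0, 0, 0], [0, 0, 0]], roll=[0, 0, 0, 0, 0])

```text
time: 45.7
position: [537.5, -230.7, 188.5]
eef_rot: [0.896, 0.443, 0.0, 0.0]
contact_force: [-3.1, 1.7, 13.5]
finger_gap: 35.1
finger_force: 62.5
```

Seated. Release, rise, and go to the mill (337,-266.8), grasping at TCP z 146.

>>> send_rows(delta_pos=[[0, 0, 0], [0, 0, 0], [0, 0, 0], [0, 0, 0], [0, 0, 0], [0, 0, 0], [0, 0, 0.4], [0, 0, 0.8], [0, 0, 0.8], [0, 0, 0.8], [0, 0, 0.8], [0, 0, 0], [0, 0, 0]], roll=[0, 0, 0, 0, 0, 0, 0, 0, 0, 0, 0, 0, 0], claw=1)

```text
time: 47.0
position: [537.1, -230.7, 278.0]
eef_rot: [0.896, 0.443, 0.0, 0.0]
contact_force: [0.5, 0.6, -0.6]
finger_gap: 85.3
finger_force: 0.0
```

>>> send_rows(delta_pos=[[-0.8, -0.144, 0], [-0.8, -0.144, 0], [-0.8, -0.144, 0], [-0.8, -0.144, 0], [-0.8, -0.144, 0], [-0.8, -0.144, 0], [-0.8, -0.144, 0], [-0.8, -0.144, 0], [-0.8, -0.144, 0], [-0.8, -0.144, 0], [0, 0, 0], [0, 0, -0.6], [0, 0, -0.8], [0, 0, -0.8], [0, 0, -0.8], [0, 0, -0.8], [0, 0, -0.8], [0, 0, -0.5], [0, 0, -0.2], [0, 0, 0]], roll=[0, 0, 0, 0, 0, 0, 0, 0, 0, 0, 0, 0, 0, 0, 0, 0, 0, 0, 0, 0])

```text
time: 49.0
position: [337.3, -266.4, 144.6]
eef_rot: [0.896, 0.443, -0.0, -0.001]
contact_force: [1.0, 0.2, 0.6]
finger_gap: 85.3
finger_force: 0.0
```

>>> send_rows(delta_pos=[[0, 0, 0.06], [0, 0, 0], [0, 0, 0], [0, 0, 0], [0, 0, 0], [0, 0, 0], [0, 0, 0], [0, 0, 0], [0, 0, 0], [0, 0, 0]], roll=[0, 0, 0, 0, 0, 0, 0, 0, 0, 0], claw=-1, newtons=50)

```text
time: 50.0
position: [337.4, -266.9, 147.5]
eef_rot: [0.897, 0.443, 0.0, 0.001]
contact_force: [-2.2, 2.5, 21.6]
finger_gap: 46.8
finger_force: 47.8
```

>>> send_rows(delta_pos=[[0, 0, 0.3], [0, 0, 0.6], [0, 0, 0.7], [0, 0, 0.7], [0, 0, 0.7], [0, 0, 0.7], [0, 0, 0.7], [0, 0, 0.4], [0, 0, 0], [0, 0, 0]], roll=[0, 0, 0, 0, 0, 0, 0, 0, 0, 0])

```text
time: 51.0
position: [337.0, -266.6, 266.4]
eef_rot: [0.897, 0.443, -0.0, 0.0]
contact_force: [-0.1, -0.1, -1.4]
finger_gap: 45.9
finger_force: 51.5
```

>>> send_rows(delta_pos=[[0.2, 0.22, 0], [0.4, 0.45, 0], [0.4, 0.45, 0], [0.4, 0.45, 0], [0.4, 0.45, 0], [0.4, 0.45, 0], [0.4, 0.45, 0], [0.4, 0.45, 0], [0.4, 0.45, 0], [0.34, 0.45, 0], [0.2, 0.2, 0], [0, 0, 0], [0, 0, 0]], roll=[0, 0, 0, 0, 0, 0, 0, 0, 0, 0, 0, 0, 0])

```text
time: 52.3
position: [435.3, -155.2, 266.3]
eef_rot: [0.897, 0.443, -0.0, -0.0]
contact_force: [-0.9, -0.2, -2.0]
finger_gap: 46.0
finger_force: 51.5
```

>>> send_rows(delta_pos=[[0, 0, -0.4], [0, 0, -0.6], [0, 0, -0.6], [0, 0, -0.6], [0, 0, -0.6], [0, 0, -0.6], [0, 0, -0.6], [0, 0, -0.5], [0, 0, -0.3], [0, 0, -0.14], [0, 0, -0.06], [0, 0, 0], [0, 0, 0]], roll=[0, 0, 0, 0, 0, 0, 0, 0, 0, 0, 0, 0, 0])

```text
time: 53.6
position: [435.8, -155.0, 141.9]
eef_rot: [0.897, 0.443, 0.0, 0.0]
contact_force: [-0.8, 0.9, -2.2]
finger_gap: 46.0
finger_force: 51.5
```

>>> send_rows(delta_pos=[[0, 0, -0.08], [0, 0, -0.06], [0, 0, -0.04], [0, 0, 0], [0, 0, 0]], roll=[0, 0, 0, 0, 0])

```text
time: 54.1
position: [435.8, -154.8, 137.6]
eef_rot: [0.896, 0.443, 0.0, 0.0]
contact_force: [-3.5, 2.1, 17.4]
finger_gap: 46.2
finger_force: 53.0
```

>>> send_rows(delta_pos=[[0, 0, 0], [0, 0, 0], [0, 0, 0], [0, 0, 0], [0, 0, 0], [0, 0, 0], [0, 0, 0.4], [0, 0, 0.8], [0, 0, 0.8], [0, 0, 0.8], [0, 0, 0.8], [0, 0, 0.8], [0, 0, 0.8], [0, 0, 0], [0, 0, 0]], roll=[0, 0, 0, 0, 0, 0, 0, 0, 0, 0, 0, 0, 0, 0, 0], claw=1)

```text
time: 55.6
position: [435.6, -154.9, 267.4]
eef_rot: [0.897, 0.443, 0.0, 0.0]
contact_force: [0.4, -0.1, -0.6]
finger_gap: 85.3
finger_force: 0.0
```

```bash
python3 - <<'E'
from h import *
look("4",[("spice",21,60,90),("pepper_mill",24,130,154),("tall_bottle",29,110,150),("pill_jar",23.5,32,70)])
a=cv2.imread("pics/scene4.png")[60:340,200:500];cv2.imwrite("pics/c4.png",cv2.resize(a,None,fx=1.8,fy=1.8))
E
```

```text
scene spice 0.78 (array([ 487.7, -187.9]), np.float64(0.61), 193) top 101
scene pepper_mill 0.56 (array([ 435.3, -152.3]), np.float64(1.09), 341) top 176
scene tall_bottle 0.69 (array([ 537.3, -230.7]), np.float64(0.59), 586) top 214
scene pill_jar 0.61 (array([ 635.9, -133.6]), np.float64(0.87), 471) top 95
side spice 0.72 (array([ 489.1, -190.7]), np.float64(0.82), 157) top 100
side pepper_mill 0.59 (array([ 435.9, -154.7]), np.float64(0.95), 312) top 179
side tall_bottle 0.86 (array([ 538.3, -233. ]), np.float64(0.75), 492) top 216
side tall_bottle 0.71 (array([ 367. , -497.6]), np.float64(1.47), 355) top 211
side pill_jar 0.89 (array([ 637. , -135.8]), np.float64(0.79), 384) top 96
```

View pics/c4.png

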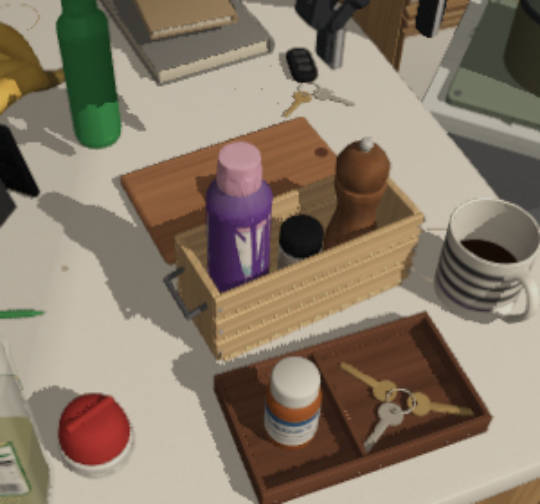

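The picture shows the bottle (crop 238,215), spice jar (300,240) and mill (358,200) upright in the caddy, and the pill bottle (293,400) in the tray. All positions match within about 2 mm, and the arm is clear of everything.

```bash
python3 -c "
from bench import workorder
print(workorder.finish_job())"
```

```text
the job is handed in; nothing more can be done
None
```

The job is handed in: the last pictures showed the pill bottle upright in the tray's empty compartment, the spice jar in the middle of the caddy, and the mill and tall bottle back within about 2 mm of their starting spots, at about 56 s of the 115 s allowed; the hand-in returned no verdict.

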